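# Grade the milling balls on the rail sieve

## Task

The alumina balls in the sieve are a mix of good large ones and worn-down small ones. Hold the sieve by its bar handle and shake it side to side along its rails over the tub, knocking it lightly (never hard) on the buffers of both stops, at least twice on each, and keep it flat on the rails until every small ball has dropped through into the tub. Then lift it out with the large balls still in it, set it down gently, flat in the steel tray, and let go; leave the other things on the bench where they are.

Things in the scene. Friction and masses are not known exactly. Their poses are not given: they have to be found in the camera images.
- sieve_grip (a point): Centre of the sieve's bar handle: a straight bar along the sieve's x, 146 mm long, 18 mm wide (y), 16 mm high, on two straps across the middle of the basket; grip it across its 18 mm from above. It is 105 mm above the sieve's underside and 53 mm above its rim. z up. The sieve weighs about 0.45 kg, with all its balls about 0.8 kg.
- sieve_floor (a point): Middle of the top face of the sieve's floor, 93 mm below the handle's centre, 12 mm above the underside. The sieve is an open steel basket, 140 mm wide (its x), 200 mm long (its y), walls 4 mm, rim 52 mm above the underside. Its floor has 18 square holes of 23 mm in five staggered rows, and a blank margin 22 mm wide at each short end.
- tub: White plastic catch tub, fixed to the bench, 300 mm (its x) by 400 mm (its y), 120 mm high, walls 5 mm, open on top; origin at the centre of its underside, z up. Two rails lie across it along its y and carry the sieve.
- rail_mid (a point): Point midway between the two rails at the height of their sliding strips (124 mm above the tub's underside), over the tub's middle. The sieve stands on the strips (x = -66 and +66 mm), its x and y along the tub's, and slides along y between 15 mm high guide upstands with 2 mm play each side. Sliding friction is low (0.2).
- stop_mid (a point): Over the tub's middle at the height of the stop buffers. Beyond each end of the sieve a stop bar with a rubber buffer is clamped on the rails: left at +y, right at -y. Stops are set by hand and NOT measured: each stops the sieve when the sieve's middle is somewhere 16 to 54 mm from this point. A buffer gives 2 N per mm for 7 mm, then is solid; 2 N is a knock, over 40 N too hard.
- tray: Shallow open stainless tray, 220 mm (its x) by 280 mm (its y), 28 mm high, wall and floor 4 mm, fixed flat on the bench, beside the tub; origin at the centre of its underside, z up. The sieve stands in it with about 36 mm to spare all round when its long side lies along the tray's y.
- small0_center (a point): Centre of a small (worn) white ceramic ball, 18 mm in diameter, 11 g; it passes the sieve's holes. At the start it lies on the blank margin at one end of the sieve's floor and rolls only when the sieve is shaken briskly (strokes of about 0.15 m/s or more).
- small1_center (a point): Centre of a small (worn) white ceramic ball, 18 mm in diameter, 11 g; it passes the sieve's holes. At the start it lies on the blank margin at one end of the sieve's floor and rolls only when the sieve is shaken briskly (strokes of about 0.15 m/s or more).
- small2_center (a point): Centre of a small (worn) white ceramic ball, 18 mm in diameter, 11 g; it passes the sieve's holes. At the start it lies on the blank margin at one end of the sieve's floor and rolls only when the sieve is shaken briskly (strokes of about 0.15 m/s or more).
- small3_center (a point): Centre of a small (worn) white ceramic ball, 18 mm in diameter, 11 g; it passes the sieve's holes. At the start it lies on the blank margin at one end of the sieve's floor and rolls only when the sieve is shaken briskly (strokes of about 0.15 m/s or more).
- small4_center (a point): Centre of a small (worn) white ceramic ball, 18 mm in diameter, 11 g; it passes the sieve's holes. At the start it lies on the blank margin at one end of the sieve's floor and rolls only when the sieve is shaken briskly (strokes of about 0.15 m/s or more).
- large0_center (a point): Centre of a large white ceramic ball, 36 mm in diameter, 88 g; it cannot pass the holes and at the start sits in one of them, 4 mm deep.
- large1_center (a point): Centre of a large white ceramic ball, 36 mm in diameter, 88 g; it cannot pass the holes and at the start sits in one of them, 4 mm deep.
- large2_center (a point): Centre of a large white ceramic ball, 36 mm in diameter, 88 g; it cannot pass the holes and at the start sits in one of them, 4 mm deep.
- flask0: Bystander: small olive-glazed stoneware flask, 60 mm square, 87 mm high; origin at the centre of its underside. Leave it alone.
- flask1: Bystander: small olive-glazed stoneware flask, 60 mm square, 87 mm high; origin at the centre of its underside. Leave it alone.
- flask2: Bystander: small olive-glazed stoneware flask, 60 mm square, 87 mm high; origin at the centre of its underside. Leave it alone.
- testcup: Bystander: olive-glazed stoneware mug, 72 mm across, 75 mm high; origin at the centre of its underside. Leave it alone.
Mind the look-alikes: they are no part of the job. What is shaped like the part that bears large2_center but green is not meant.

How it is judged (in metres and radians):
On the way, in this order (a step that is already met when the one before it is completed fails the run):
1. the sieve knocks on the left stop's buffer (contact force between sieve and buffer_left_c0 above 2 N), for 0.02 s.
2. then on the right stop's buffer (contact force between sieve and buffer_right_c0 above 2 N), for 0.02 s.
3. and on the left stop's buffer again (contact force between sieve and buffer_left_c0 above 2 N), for 0.02 s.
At the end, for the whole second after the job is handed in: All five small balls lie in the tub (below 70 mm above its underside); all three large balls lie in the sieve; the sieve stands flat (tilt under 0.04 rad) on the tray's floor, its middle within 60 mm of the tray's middle in x and y, released and at rest (x of small0_center in the frame of tub between -0.145 and 0.145 m and y of small0_center in the frame of tub between -0.195 and 0.195 m and z of each of small0_center, small1_center, small2_center, small3_center, small4_center in the frame of tub below 0.07 m and x of small1_center in the frame of tub between -0.145 and 0.145 m and y of small1_center in the frame of tub between -0.195 and 0.195 m and x of small2_center in the frame of tub between -0.145 and 0.145 m and y of small2_center in the frame of tub between -0.195 and 0.195 m and x of small3_center in the frame of tub between -0.145 and 0.145 m and y of small3_center in the frame of tub between -0.195 and 0.195 m and x of small4_center in the frame of tub between -0.145 and 0.145 m and y of small4_center in the frame of tub between -0.195 and 0.195 m and x of large0_center in the frame of sieve_grip between -0.066 and 0.066 m and y of large0_center in the frame of sieve_grip between -0.096 and 0.096 m and z of large0_center in the frame of sieve_grip between -0.105 and -0.05 m and x of large1_center in the frame of sieve_grip between -0.066 and 0.066 m and y of large1_center in the frame of sieve_grip between -0.096 and 0.096 m and z of large1_center in the frame of sieve_grip between -0.105 and -0.05 m and x of large2_center in the frame of sieve_grip between -0.066 and 0.066 m and y of large2_center in the frame of sieve_grip between -0.096 and 0.096 m and z of large2_center in the frame of sieve_grip between -0.105 and -0.05 m and x of sieve_grip in the frame of tray between -0.06 and 0.06 m and y of sieve_grip in the frame of tray between -0.06 and 0.06 m and z of sieve_grip in the frame of tray between 0.1 and 0.113 m and angle between sieve_grip's own z axis and vertical below 0.04 rad and linear speed of sieve below 0.02 m/s); the robot touches nothing.
It fails at once if the sieve bears on the tub, its rails or stops with more than 40 N (contact force between sieve and tub above 40 N).
It fails at once if the sieve is lifted more than 12 mm off its rails, or tilted more than 0.12 rad, while a small ball is not yet down in the tub ((z of sieve_grip in the frame of tub above 0.241 m or angle between sieve_grip's own z axis and vertical above 0.12 rad) and z of any of small0_center, small1_center, small2_center, small3_center, small4_center in the frame of tub above 0.11 m).
It fails at once if the sieve is set on the tray with more than 60 N (contact force between sieve and tray above 60 N).
It fails at once if a bystander is moved more than 30 mm (distance of any of flask0, flask1, flask2, testcup from where it was at the start of the episode above 0.03 m).
It also fails if it takes over 54 s, if anything falls off the work surface, if the arm or the gripper's body presses on something with over 40 N, if the wrist force passes 120 N, or if a joint passes its speed limit or range.

## Robot

A 6-joint arm with a two-finger parallel gripper is mounted at the origin on the work surface. World frame = base frame: x ahead of the robot, y to its left, z up, the work surface at z = 0. Lengths are in m, angles in degrees, forces in N, time in s.
With the tool pointing down it reaches from about 0.325 to 0.775 m from the base axis. Payload 5.5 kg.
Tool frame: the origin (TCP) lies at the centre of the arm's flange, where the gripper is bolted on; the fingertips stand 182 mm ahead of it and the grasp point (between the pads) lies 163 mm ahead of it; z points along the fingers, y is the direction in which the jaws open and shut (so a half turn about z gives the same grasp; the last joint's range is limited). The gripper opens to 88 mm and grips with 3 to 60 N. Pads are 20 mm wide; open, the fingers measure 115 mm over their backs; the gripper's body (75 mm by 178 mm) begins 61 mm behind the grasp point.
Start: joints at [-75.327, 5.22, 70.514, -0, 104.267, -3.249], TCP at [0.185, -0.571, 0.405] pointing down, gripper open.
Joint ranges: [-164.24, 164.24], [-49.07, 125.15], [9.68, 141.18], [-86.29, 266.29], [3.28, 154.24], [-151.56, 151.56]. Speed limits (degrees/s): [147.25, 147.25, 172.46, 180, 180, 180].

## Interface

Orientations are given as [roll, pitch, yaw] about the fixed x, y, z axes, in that order (R = Rz(yaw) Ry(pitch) Rx(roll)).
In Python, from station import r gives the robot as it stands. The module is installed in compiled form; this text tells all that it offers. Calls block until the motion is done:
- r.reach(position, orientation): joint-space move of the TCP to a pose.
- r.servo_line(position, rotation=None, speed=0.15): straight line of the TCP; rotation=None keeps the orientation; speed is the mean speed in m/s.
- r.move_joints(angles): joint-space move.
- r.let_go() and r.grab(squeeze=None): open the fingers fully, or close them until they stop; squeeze is the grip in N (None keeps the last).
- r.wait(seconds).
- r.inverse_kinematics(position, orientation): joint angles nearest the present ones, or None.
- r.sense(): the state.
- r.snapshot(name): name is "scene" or "top"; returns a dict with "frame" (400x640x3 uint8, red, green, blue), "fx", "fy", "cx", "cy" (pixels), "dist_coeffs" ([k1, k2, p1, p2, k3] as OpenCV has them; the pictures are not rectified), "R" (3x3) and "t" (3): a world point X has camera coordinates R X + t. Camera axes: x right, y down, z forward; pixel columns grow to the right and rows downward; lengths in m; the calibration is good to about 2 mm. A picture is of the moment at which its call begins. There is no depth.
A pose or a line that the arm cannot do raises r.IKError and nothing moves.
- r.hand_in(): hands the job in, once; it reports no verdict.
The state is a dict: "clock": time; "joints": joint angles; "joint_vel": joint speeds; "joint_torque": joint torques, N m; "tcp_pos": TCP position; "orientation": TCP orientation; "contact_force": force on the tool from outside, world axes, zero at the start; "torque": the same for the moment, N m; "opening": finger opening in m.
Only numpy, scipy, OpenCV 4.12 (cv2) and the standard library are available. Lean on these libraries where they do the work, as an engineer would, in place of code of your own. Each camera call takes 0.05 s, during which the arm holds its last target.

## Working session

There is one attempt and no reset: what is moved stays moved. The work goes in short steps, each a Python script; the robot and the scene stay as the last script left them, time stands still between calls to the robot, and variables do not carry over. Pictures are saved under pics/ and viewed, and the job is handed in when it is done.

```bash
mkdir -p pics; python3 - <<'E'
from station import r
import cv2
s=r.sense();print(s)
for n in("scene","top"):
    d=r.snapshot(n);cv2.imwrite(f"pics/{n}0.png",d["frame"][:,:,::-1]);print(n,d["fx"],d["fy"],d["cx"],d["cy"],d["dist_coeffs"],d["R"],d["t"])
E
```

```text
{'clock': 0.0, 'joints': array([-7.53245741e+01,  5.26341696e+00,  7.05803829e+01, -8.02556865e-04,
        1.04265894e+02, -3.24850829e+00]), 'joint_vel': array([ 0.04734521,  0.01631343,  0.00699512,  0.04428011, -0.09144424,
        0.03469702]), 'joint_torque': array([ 4.50745956e-04, -4.46450794e+01, -4.06447828e+01,  6.98609697e-02,
        2.91901437e-02, -1.41609144e-04]), 'tcp_pos': array([ 0.18466599, -0.5709405 ,  0.40351806]), 'orientation': array([-1.79890439e+02, -5.43903599e-03,  1.79237320e+01]), 'contact_force': array([0.01308628, 0.67968909, 0.54875805]), 'torque': array([ 0.00383217, -0.01634513,  0.00739745]), 'opening': 0.08773709631369273}
scene 505.8927613143488 505.8927613143488 310.0585891227817 198.11775685324199 [-0.02186668  0.          0.          0.          0.        ] [[-0.13321406  0.99107085 -0.00570825]
 [ 0.65765214  0.08408605 -0.74861419]
 [-0.74144972 -0.10347998 -0.66298131]] [-0.05726252 -0.22682034  1.87366188]
top 396.2168949195394 396.2168949195394 320.5523067053235 205.11223743179048 [-0.05417457  0.          0.          0.          0.        ] [[-0.02658773 -0.99962939 -0.00584548]
 [-0.98372493  0.02720331 -0.17760979]
 [ 0.17770298  0.00102811 -0.98408363]] [0.13226948 0.5442252  1.37396365]
```

View pics/scene0.png

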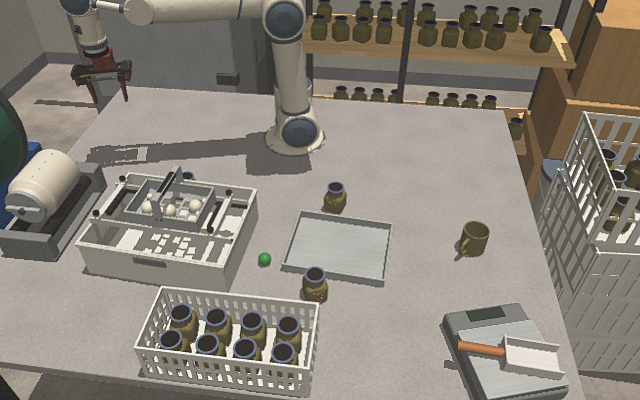

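View pics/top0.png

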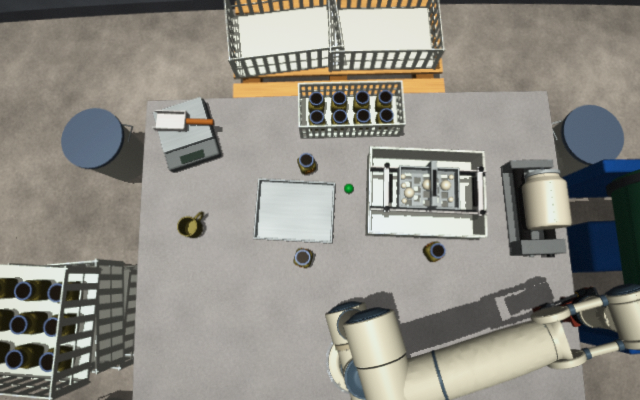

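The scene view shows the tub with the sieve around (175,205), the tray around (338,247), and a green look-alike ball at (264,259). In the top view the tub is around (427,193), the tray around (295,211), flasks at (306,162), (302,257) and (434,250), and the mug at (190,227). Next I'll enlarge crops.

```bash
cat > h.py <<'E'
from station import r
import cv2,numpy as np
def cam(n):
    d=r.snapshot(n);d["K"]=np.array([[d["fx"],0,d["cx"]],[0,d["fy"],d["cy"]],[0,0,1.]]);d["D"]=np.array(d["dist_coeffs"]);d["R"]=np.array(d["R"]);d["t"]=np.array(d["t"]);return d
def ray(d,uv):
    p=cv2.undistortPoints(np.array([[uv]],float),d["K"],d["D"])[0,0]
    return -d["R"].T@d["t"], d["R"].T@np.array([p[0],p[1],1])
def plane(d,uv,z):
    c,v=ray(d,uv);return c+v*(z-c[2])/v[2]
def proj(d,X):
    return cv2.projectPoints(np.array(X,float).reshape(-1,3),cv2.Rodrigues(d["R"])[0],d["t"],d["K"],d["D"])[0][:,0]
def tri(d1,u1,d2,u2):
    c1,v1=ray(d1,u1);c2,v2=ray(d2,u2)
    s=np.linalg.lstsq(np.c_[v1,-v2],c2-c1,rcond=None)[0]
    a=c1+v1*s[0];b=c2+v2*s[1];return (a+b)/2,np.linalg.norm(a-b)
def crop(d,x0,y0,x1,y1,k,name):
    im=cv2.resize(d["frame"][y0:y1,x0:x1,::-1],None,fx=k,fy=k,interpolation=cv2.INTER_CUBIC);cv2.imwrite(name,im)
E
python3 - <<'E'
from h import *
t=cam("top");s=cam("scene")
crop(t,360,140,495,245,5.9,"pics/t1.png");crop(t,240,140,345,275,4.4,"pics/t1b.png");crop(s,70,155,270,300,4,"pics/s1.png")
crop(s,275,175,400,310,4.4,"pics/s1b.png")
E
```

```text
(no output)
```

View pics/t1.png

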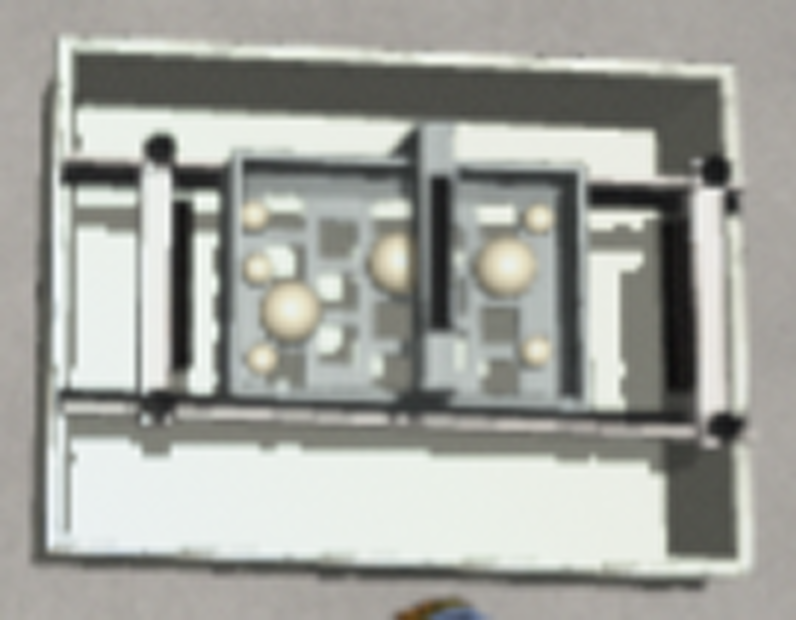

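View pics/s1.png

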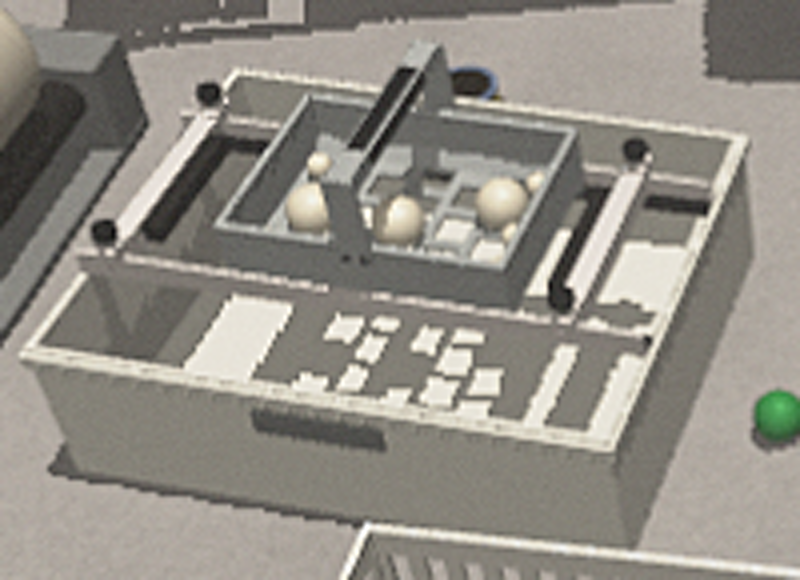

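View pics/t1b.png

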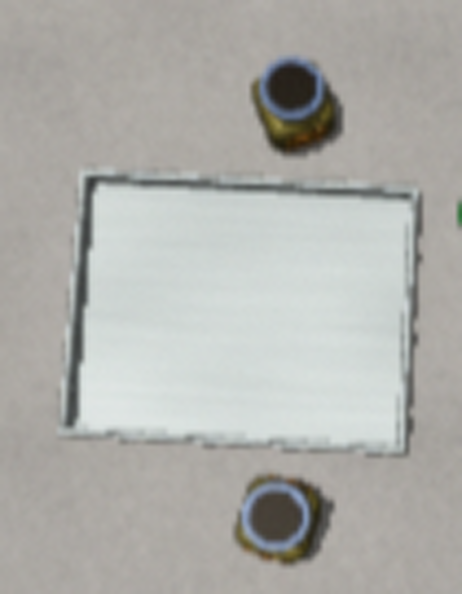

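```bash
python3 - <<'E'
from h import *
t=cam("top");s=cam("scene")
def T(x,y,k=5.9,ox=360,oy=140): return (ox+(x+.5)/k-.5,oy+(y+.5)/k-.5)
def S(x,y): return T(x,y,4,70,155)
def rect(P):
    P=np.array(P);c=P.mean(0);print(P.round(3).tolist());print(" c",c.round(4),"sides",[round(np.linalg.norm(P[i]-P[(i+1)%4]),4) for i in range(4)],"yaw +y edges",[round(np.degrees(np.arctan2(*(-(a-b)[:1]),(a-b)[1])),2) for a,b in((P[0],P[1]),(P[3],P[2]))]);return c
# TL TR BR BL  : TL=+x,+y
print("tub top");rect([plane(t,T(*p),.12) for p in((62,40),(737,66),(750,573),(48,551))])
print("tray top");rect([plane(t,T(*p,4.4,240,140),.028) for p in((80,171),(420,189),(405,455),(60,435))])
# tub from scene: rim corners: back-right (238,70)?, (748,135),(612,448),(22,355)
print("tub scene");rect([plane(s,S(*p),.12) for p in((748,135),(238,70),(22,355),(612,448))][:4])
print("sieve rim top");rect([plane(t,T(*p),.176) for p in((230,152),(588,164),(588,410),(226,400))])
print("rim scene");rect([plane(s,S(*p),.176) for p in((580,130),(308,96),(218,225),(505,268))])
for p in((437,125),(435,392),(440,175),(440,330)): print("handle",plane(t,T(*p),.237).round(4))
for p in((432,42),(345,180)): print("handle s",plane(s,S(*p),.237).round(4))
for n,p in dict(f0=(292,88),f2=(275,515)).items(): print(n,plane(t,T(*p,4.4,240,140),.087))
print("flask near tub",plane(t,(434,247),.087))
# stop bars
print("left stop",plane(t,T(190,285),.15),"right",plane(t,T(667,300),.15))
E
```

```text
tub top
[[0.739, -0.062, 0.12], [0.713, -0.466, 0.12], [0.411, -0.442, 0.12], [0.435, -0.039, 0.12]]
 c [ 0.5746 -0.2522  0.12  ] sides [np.float64(0.4045), np.float64(0.3038), np.float64(0.4041), np.float64(0.3051)] yaw +y edges [np.float64(-3.68), np.float64(-3.48)]
tray top
[[0.658, 0.347, 0.028], [0.634, 0.062, 0.028], [0.412, 0.081, 0.028], [0.436, 0.363, 0.028]]
 c [0.5351 0.2133 0.028 ] sides [np.float64(0.2861), np.float64(0.2229), np.float64(0.2827), np.float64(0.2225)] yaw +y edges [np.float64(-4.74), np.float64(-4.83)]
tub scene
[[0.443, -0.039, 0.12], [0.418, -0.439, 0.12], [0.719, -0.461, 0.12], [0.746, -0.059, 0.12]]
 c [ 0.5816 -0.2494  0.12  ] sides [np.float64(0.4013), np.float64(0.3023), np.float64(0.403), np.float64(0.3034)] yaw +y edges [np.float64(-3.66), np.float64(-3.81)]
sieve rim top
[[0.652, -0.146, 0.176], [0.64, -0.349, 0.176], [0.499, -0.336, 0.176], [0.51, -0.135, 0.176]]
 c [ 0.5753 -0.2417  0.176 ] sides [np.float64(0.2036), np.float64(0.1416), np.float64(0.2018), np.float64(0.1423)] yaw +y edges [np.float64(-3.42), np.float64(-3.19)]
rim scene
[[0.517, -0.136, 0.176], [0.505, -0.336, 0.176], [0.64, -0.345, 0.176], [0.655, -0.147, 0.176]]
 c [ 0.5792 -0.2411  0.176 ] sides [np.float64(0.2006), np.float64(0.1354), np.float64(0.1995), np.float64(0.1386)] yaw +y edges [np.float64(-3.35), np.float64(-4.28)]
handle [ 0.6472 -0.2466  0.237 ]
handle [ 0.5011 -0.234   0.237 ]
handle [ 0.6193 -0.246   0.237 ]
handle [ 0.5344 -0.2393  0.237 ]
handle s [ 0.5091 -0.2331  0.237 ]
handle s [ 0.6512 -0.2412  0.237 ]
f0 [0.70730052 0.16507998 0.087     ]
f2 [0.36350512 0.18520069 0.087     ]
flask near tub [ 0.38358716 -0.26885504  0.087     ]
left stop [ 0.58158707 -0.12360584  0.15      ] right [ 0.56553559 -0.39713367  0.15      ]
```

```bash
python3 - <<'E'
from h import *
for p,y in [((.578,-.240,.47),-3.65),((.578,-.240,.392),-3.65),((.575,-.29,.392),-3.65),((.581,-.2,.392),-3.65),((.578,-.25,.5),-3.65),((.56,0,.5),-4),((.535,.213,.5),-4.8),((.535,.213,.272),-4.8)]:
  for dy in(0,180):
    q=r.inverse_kinematics(p,[180,0,y+dy]);print(p,dy,None if q is None else np.round(q,1))
r.reach([.578,-.240,.46],[180,0,-3.65]);s=r.sense();print(s["clock"],s["tcp_pos"],s["orientation"],s["contact_force"])
t=cam("top");s=cam("scene")
crop(t,360,140,495,245,5.9,"pics/t2.png");crop(s,70,105,270,250,4,"pics/s2.png")
E
```

```text
(0.578, -0.24, 0.47) 0 [-25.7  10.8  57.8  -0.  111.5  68. ]
(0.578, -0.24, 0.47) 180 [ -25.7   10.8   57.8    0.   111.5 -112. ]
(0.578, -0.24, 0.392) 0 [-25.7   9.1  67.6  -0.  103.3  68. ]
(0.578, -0.24, 0.392) 180 [ -25.7    9.1   67.6    0.   103.3 -112. ]
(0.575, -0.29, 0.392) 0 [-29.8  12.   64.3  -0.  103.7  63.9]
(0.575, -0.29, 0.392) 180 [ -29.8   12.    64.3    0.   103.7 -116.1]
(0.581, -0.2, 0.392) 0 [-22.2   7.3  69.5  -0.  103.1  71.5]
(0.581, -0.2, 0.392) 180 [ -22.2    7.3   69.5    0.   103.1 -108.5]
(0.578, -0.25, 0.5) 0 [-26.5  12.6  52.6  -0.  114.8  67.2]
(0.578, -0.25, 0.5) 180 [ -26.5   12.6   52.6    0.   114.8 -112.8]
(0.56, 0, 0.5) 0 [ -3.5   1.4  64.7  -0.  113.9  90.5]
(0.56, 0, 0.5) 180 [ -3.5   1.4  64.7   0.  113.9 -89.5]
(0.535, 0.213, 0.5) 0 [ 18.3   3.9  62.2  -0.  114.  113.1]
(0.535, 0.213, 0.5) 180 [ 18.3   3.9  62.2   0.  114.  -66.9]
(0.535, 0.213, 0.272) 0 [ 18.3   2.3  87.   -0.   90.7 113.1]
(0.535, 0.213, 0.272) 180 [ 18.3   2.3  87.    0.   90.7 -66.9]
2.175 [ 0.57765977 -0.24081522  0.45983491] [ 1.79989854e+02  1.94594217e-02 -3.71242483e+00] [-0.59626743 -0.28770189 -0.81368444]
```

View pics/s2.png

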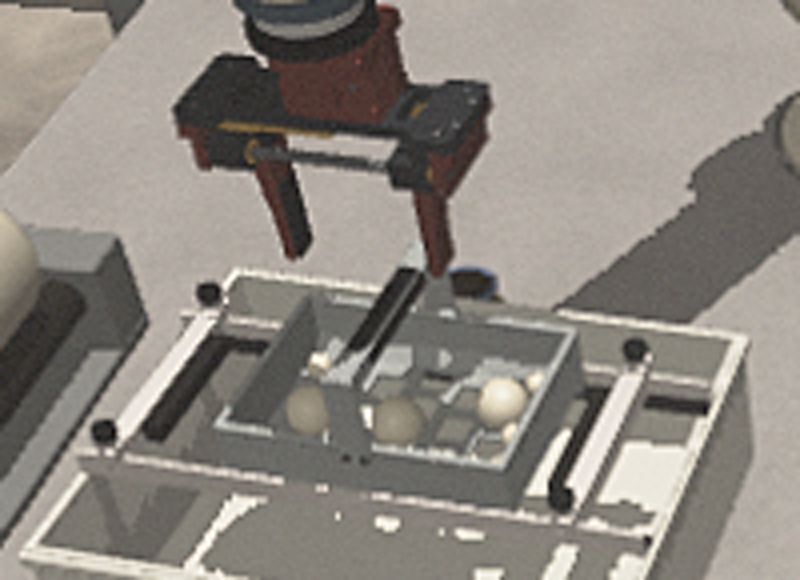

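The gripper is above the handle: fingertips at about (144,169) and (180,172) straddle the bar, whose centre is about (167,183). I'll lower and grip.

```bash
python3 - <<'E'
from h import *
def st(l):
    s=r.sense();print(l,round(s["clock"],2),s["tcp_pos"].round(4),s["orientation"].round(2),s["contact_force"].round(2),s["torque"].round(2),round(s["opening"],4))
r.servo_line([.578,-.240,.392],speed=.08);st("down")
r.grab(12);st("grab12");r.grab(50);st("grab50")
t=cam("top");s=cam("scene")
crop(t,360,140,495,245,5.9,"pics/t3.png");crop(s,70,105,270,250,4,"pics/s3.png")
E
```

```text
down 3.27 [ 0.578  -0.24    0.3928] [ 1.7997e+02 -7.0000e-02 -3.6500e+00] [0.7  0.1  0.06] [ 0.    0.01 -0.  ] 0.0879
grab12 4.35 [ 0.5779 -0.2403  0.392 ] [179.97  -0.    -3.68] [ 0.43 -1.75  0.16] [-0.37  0.04 -0.06] 0.0181
grab50 4.57 [ 0.5779 -0.2403  0.392 ] [179.97   0.    -3.68] [ 0.74 -2.85  0.21] [-0.46 -0.06 -0.1 ] 0.018
```

View pics/s3.png

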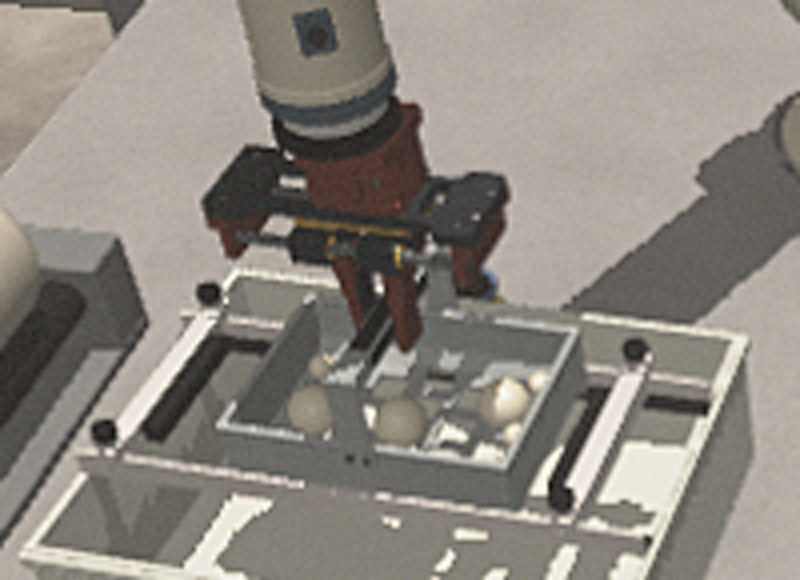

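View pics/t3.png

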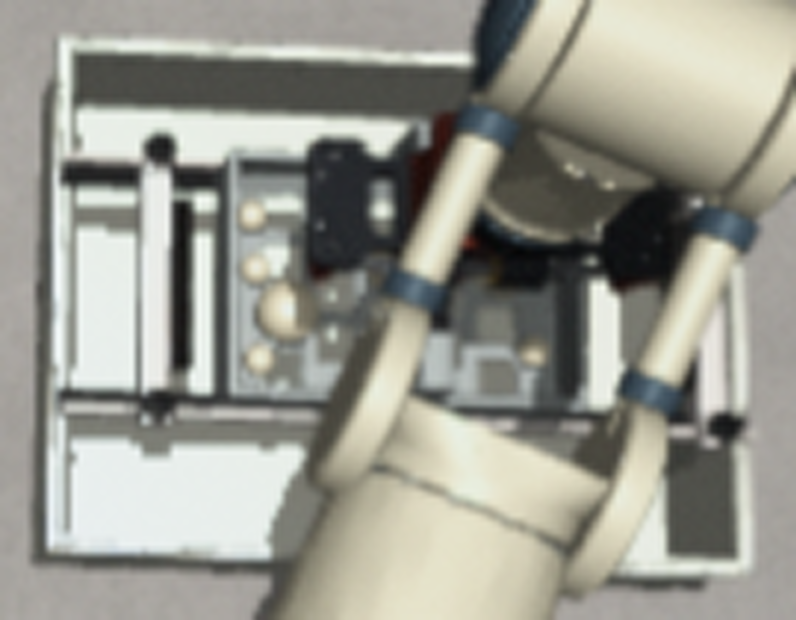

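The bar is gripped (opening 18 mm) and the sieve is flat on the rails. Now I'll feel for the left stop.

```bash
cat >> h.py <<'E'
a=np.radians(-3.65);U=np.array([-np.sin(a),np.cos(a),0]);P0=np.array([.578,-.240,.392])
def go(s,speed): r.servo_line(list(P0+U*s),[180,0,-3.65],speed=speed)
def get():
    s=r.sense();return s["clock"],(s["tcp_pos"]-P0)@U,s["contact_force"]@U,s["contact_force"][2],s["tcp_pos"][2]
E
python3 - <<'E'
from h import *
go(.008,.04);b=get();print(np.round(b,4))
x=.008
while x<.045:
    x+=.002;go(x,.03);g=get();print(round(x,4),np.round(g,4))
    if g[2]<-7: break
E
```

```text
[5.0167 0.009  2.3817 0.4721 0.392 ]
0.01 [ 5.2667  0.0103  0.874  -0.537   0.392 ]
0.012 [ 5.5167  0.012  -2.9396 -0.5707  0.392 ]
0.014 [ 5.7667  0.014  -2.3913 -0.5652  0.392 ]
0.016 [ 6.0167  0.0159 -4.1201 -0.7448  0.392 ]
0.018 [ 6.2667  0.0175 -5.4166 -1.5584  0.392 ]
0.02 [ 6.5167  0.019  -6.6512 -0.3779  0.3921]
0.022 [ 6.7667  0.0205 -9.5551 -0.0249  0.3924]
```

```bash
python3 - <<'E'
from h import *
go(-.026,.1);print(np.round(get(),4))
x=-.026
while x>-.075:
    x-=.002;go(x,.03);g=get();print(round(x,4),np.round(g,4))
    if g[2]>8.5: break
E
```

```text
[ 7.4    -0.027  -3.3815 -1.3958  0.392 ]
-0.028 [ 7.65   -0.0277 -1.045  -0.7004  0.392 ]
-0.03 [ 7.9    -0.0295  2.6533  0.0811  0.392 ]
-0.032 [ 8.15   -0.032   2.3413 -1.2297  0.392 ]
-0.034 [ 8.4    -0.0342  1.7773 -0.8852  0.392 ]
-0.036 [ 8.65   -0.0363  1.078  -0.6691  0.392 ]
-0.038 [ 8.9    -0.0383  0.2413 -0.685   0.392 ]
-0.04 [ 9.15   -0.0402  1.429  -0.8205  0.392 ]
-0.042 [ 9.4    -0.0422  1.5056 -0.8633  0.392 ]
-0.044 [ 9.65   -0.0442  1.1766 -0.1645  0.392 ]
-0.046 [ 9.9    -0.0462  2.4399  0.3501  0.392 ]
-0.048 [10.15   -0.0482  2.2495 -1.2664  0.392 ]
-0.05 [10.4    -0.0502  1.6363 -0.4264  0.392 ]
-0.052 [10.65   -0.0522  0.1661 -1.0096  0.392 ]
-0.054 [10.9    -0.0542  1.3749  0.3949  0.392 ]
-0.056 [11.15   -0.0562  0.2782 -1.3663  0.392 ]
-0.058 [11.4    -0.0582  1.3092 -0.4396  0.392 ]
-0.06 [11.65   -0.0602  1.4957  0.4618  0.392 ]
-0.062 [11.9    -0.062   2.1303 -0.0768  0.392 ]
-0.064 [12.15   -0.0636  3.8865  0.1856  0.392 ]
-0.066 [12.4    -0.0651  7.2686  1.017   0.3922]
-0.068 [12.65   -0.0667  9.2254  0.9133  0.3923]
```

Left contact is at s≈+16 mm and right at ≈−62 mm, 78 mm apart, which fits the specified 16 to 54 mm each. Now brisk strokes with ~3 mm of buffer press.

```bash
python3 - <<'E'
from h import *
for i in range(3):
    go(.0185,.2);print(np.round(get(),4))
    go(-.0645,.2);print(np.round(get(),4))
go(-.02,.2)
t=cam("top");s=cam("scene")
crop(t,360,140,495,245,5.9,"pics/t4.png");crop(s,70,105,270,250,4,"pics/s4.png")
E
```

```text
[13.2333  0.0175 -2.5566 -0.6556  0.392 ]
[13.8    -0.0649  3.6003 -1.3172  0.392 ]
[14.3667  0.0179 -2.1994 -0.0993  0.392 ]
[14.9333 -0.0648  3.5853 -0.0775  0.3919]
[15.5     0.018  -3.6567 -0.8402  0.392 ]
[16.0667 -0.0647  3.3628 -0.1394  0.392 ]
```

View pics/s4.png

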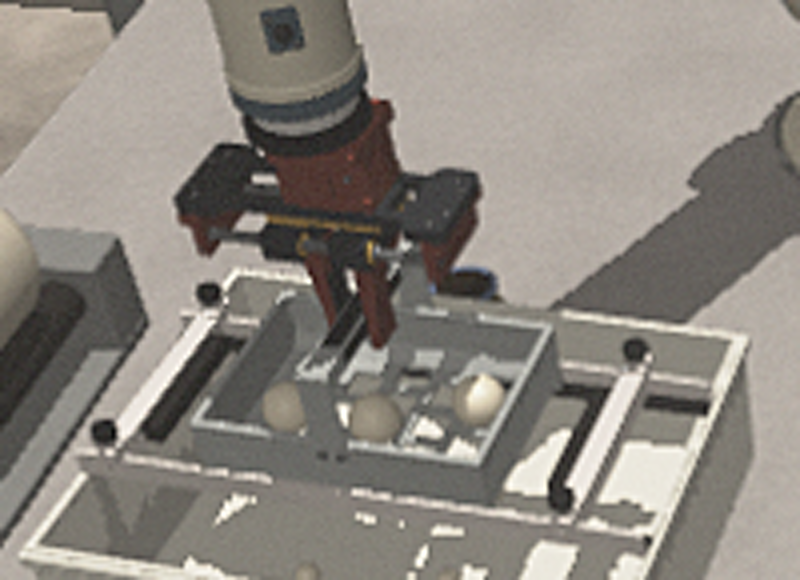

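View pics/t4.png

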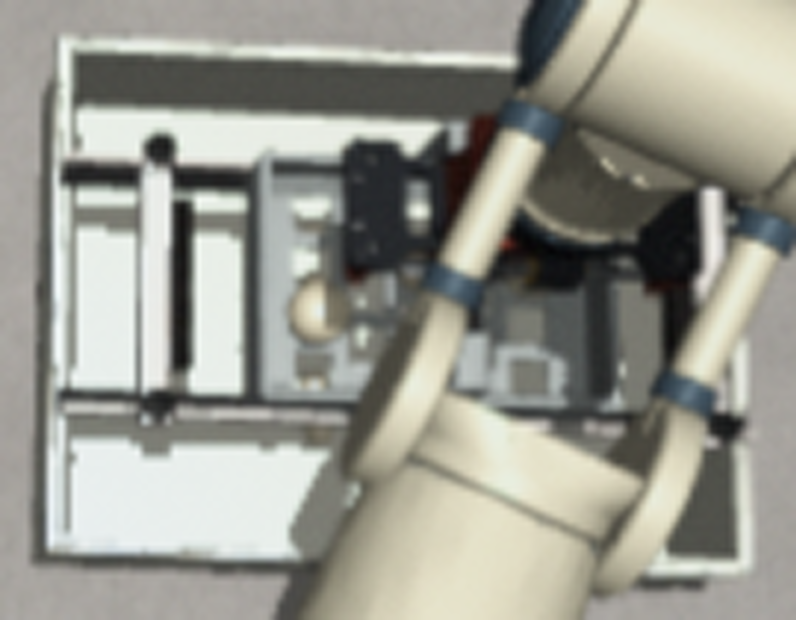

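```bash
python3 - <<'E'
from h import *
for i in range(3):
    go(.022,.18);print(np.round(get(),4))
    if i==2:
        t=cam("top");s=cam("scene");crop(t,360,140,495,245,5.9,"pics/t5.png");crop(s,70,125,270,275,4,"pics/s5.png")
    go(-.068,.18);print(np.round(get(),4))
t=cam("top");s=cam("scene")
crop(t,360,140,495,245,5.9,"pics/t6.png");crop(s,70,160,270,300,4,"pics/s6.png")
E
```

```text
[16.925   0.0204 -8.0756 -0.0726  0.3923]
[17.575  -0.0674  8.1915  1.7392  0.3922]
[18.225   0.0206 -7.361  -0.5084  0.3923]
[18.875  -0.0672  7.0171  1.4253  0.3922]
[19.525   0.0208 -6.5148  0.0866  0.3923]
[20.275  -0.067   7.6025  1.9929  0.3921]
```

View pics/s5.png

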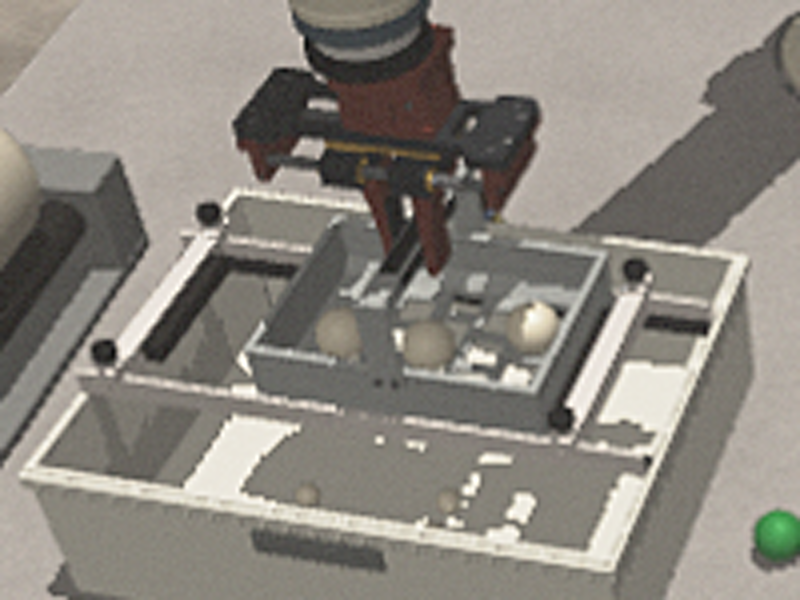

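View pics/s6.png

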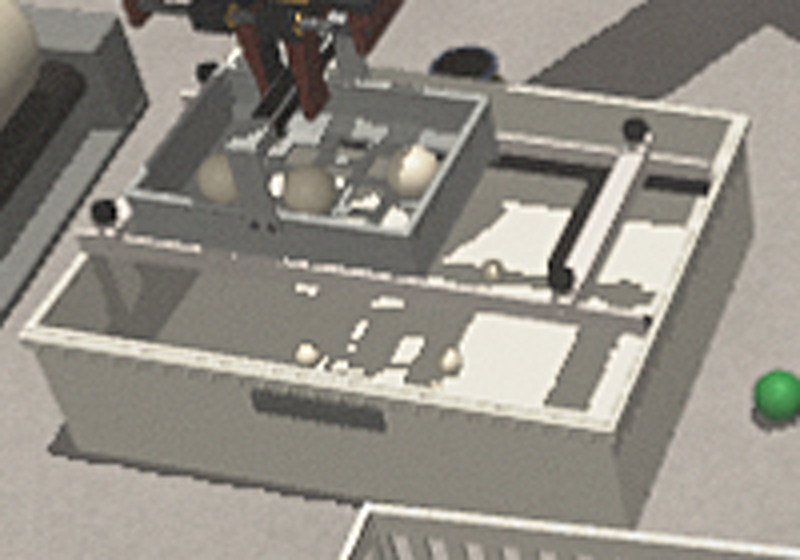

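View pics/t6.png

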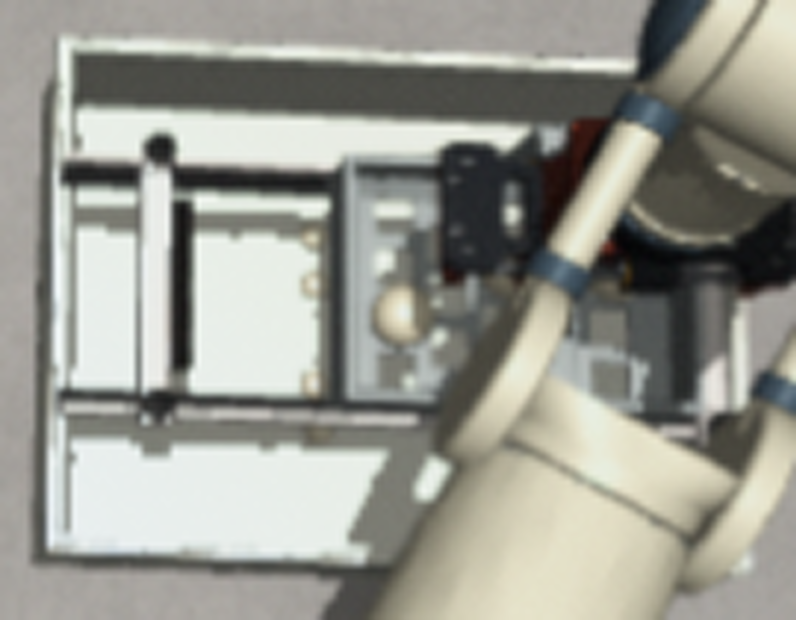

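View pics/t5.png

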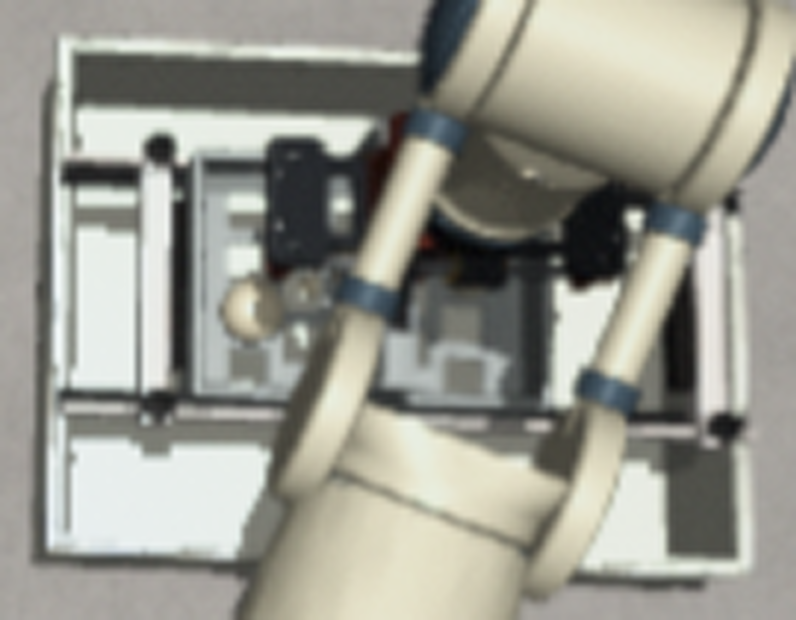

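Three small balls show in the tub in the top view (crop 312,240; 312,283; 312,383), and a fourth in the scene view (crop 306,352). The sieve's right-hand +x corner, where the fifth started, is hidden by the arm. I'll let go briefly and swing aside to check it.

```bash
python3 - <<'E'
from h import *
go(-.025,.2);r.let_go()
p=P0+U*-.025;p[2]=.46
r.servo_line(list(p),[180,0,-3.65],speed=.2)
q=r.sense()["joints"];print(r.sense()["clock"]);q[0]+=35;r.move_joints(list(q))
print(r.sense()["clock"])
t=cam("top");s=cam("scene")
crop(t,360,140,495,245,5.9,"pics/t7.png");crop(s,70,160,270,300,4,"pics/s7.png")
E
```

```text
22.3917
23.8167
```

View pics/t7.png

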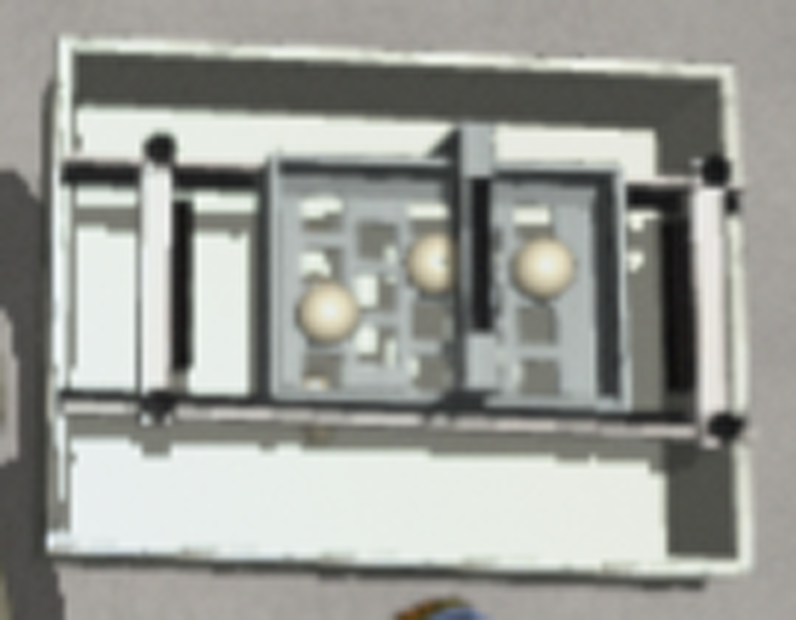

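View pics/s7.png

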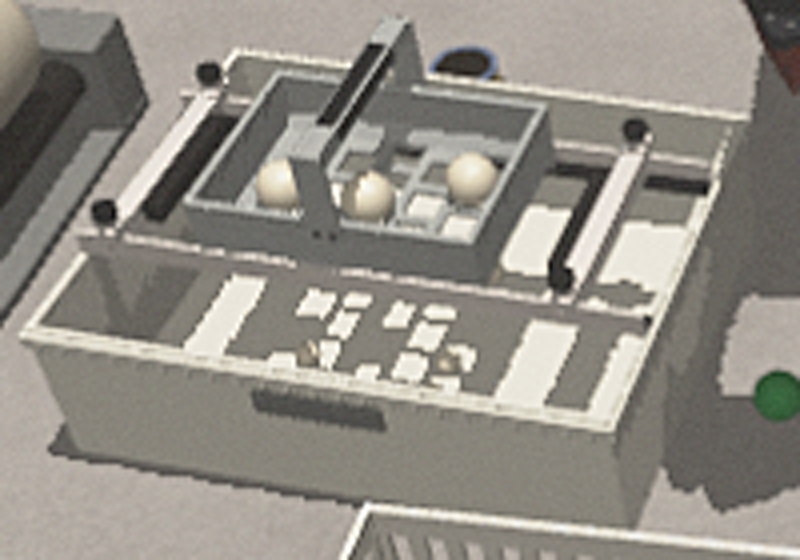

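```bash
python3 - <<'E'
from h import *
s=cam("scene");t=cam("top")
def T(x,y,k=5.9,ox=360,oy=140): return (ox+(x+.5)/k-.5,oy+(y+.5)/k-.5)
z=.014
for p in((312,240),(312,283),(312,383)): print("t6",plane(t,T(*p),z).round(3))
for p in((306,352),(451,360),(492,270)): print("s6",plane(s,T(*p,4,70,160),z).round(3))
crop(t,395,155,475,215,10,"pics/t8.png");crop(s,110,170,220,252,7.2,"pics/s8.png")
print(r.sense()["clock"])
E
```

```text
t6 [ 0.639 -0.228  0.014]
t6 [ 0.611 -0.226  0.014]
t6 [ 0.547 -0.221  0.014]
s6 [ 0.618 -0.331  0.014]
s6 [ 0.612 -0.226  0.014]
s6 [ 0.521 -0.224  0.014]
24.0167
```

View pics/t8.png

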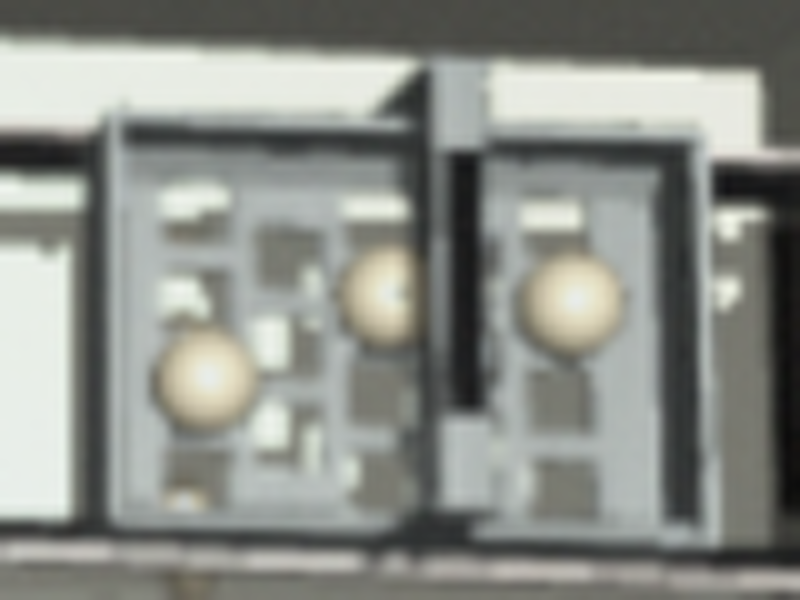

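View pics/s8.png

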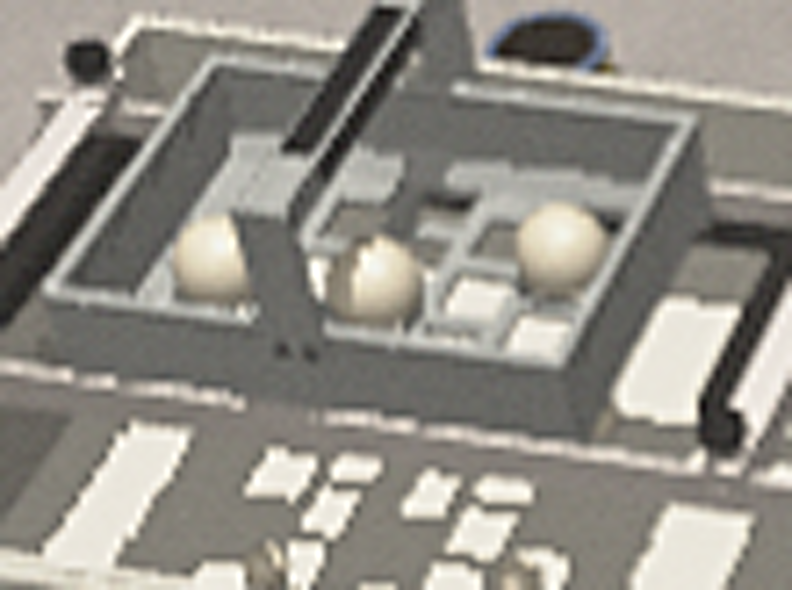

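```bash
python3 - <<'E'
from h import *
s=cam("scene");t=cam("top")
def T(x,y,k=5.9,ox=360,oy=140): return (ox+(x+.5)/k-.5,oy+(y+.5)/k-.5)
for P in [(.639,-.228,.014),(.611,-.226,.014),(.547,-.221,.014),(.521,-.224,.014),(.618,-.331,.014)]:
    a=proj(s,P)[0];b=proj(t,P)[0];print(P,"s6crop",((a-[70,160])*4).round(),"t6crop",((b-[360,140])*5.9).round())
print(plane(t,T(318,432),.014))
c=cv2.imread("pics/s6.png");cv2.imwrite("pics/s6z.png",cv2.resize(c[230:440,250:600],None,fx=2.2,fy=2.2,interpolation=cv2.INTER_CUBIC))
c=cv2.imread("pics/t6.png");cv2.imwrite("pics/t6z.png",cv2.resize(c[200:460,220:440],None,fx=2.3,fy=2.3,interpolation=cv2.INTER_CUBIC))
E
```

```text
(0.639, -0.228, 0.014) s6crop [434. 386.] t6crop [310. 237.]
(0.611, -0.226, 0.014) s6crop [449. 357.] t6crop [310. 280.]
(0.547, -0.221, 0.014) s6crop [484. 294.] t6crop [309. 380.]
(0.521, -0.224, 0.014) s6crop [491. 269.] t6crop [316. 421.]
(0.618, -0.331, 0.014) s6crop [305. 350.] t6crop [474. 265.]
[ 0.51579441 -0.22310909  0.014     ]
```

View pics/s6z.png

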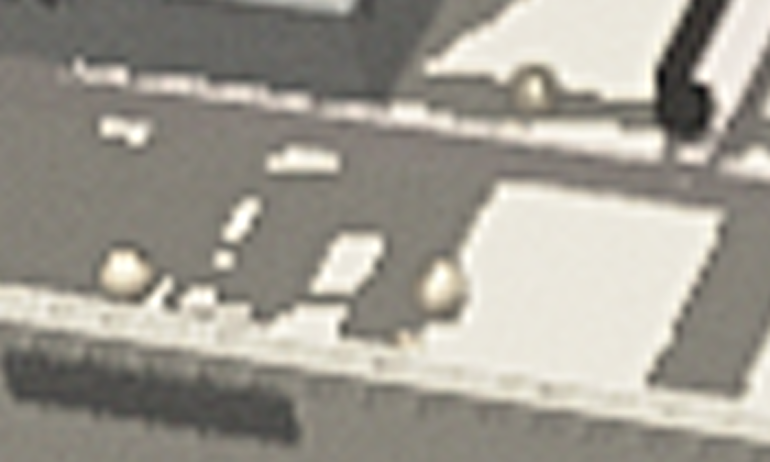

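View pics/t6z.png

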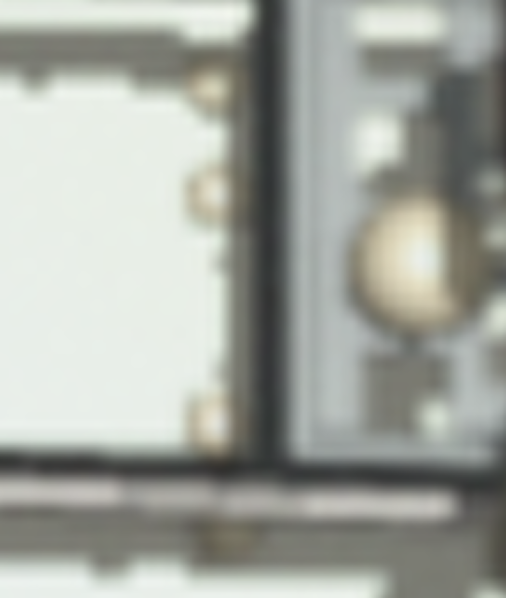

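All five are accounted for in the tub, cast onto z=14 mm: (.639,−.228), (.611,−.226), (.547,−.221), (.518,−.224) and (.618,−.331). The sieve holds only the three large ivory balls at t8 (208,378), (385,297) and (572,300). The green ball stays on the bench. Now I'll regrasp and carry.

```bash
python3 - <<'E'
from h import *
t=cam("top");s=cam("scene")
def T(x,y,k=5.9,ox=360,oy=140): return (ox+(x+.5)/k-.5,oy+(y+.5)/k-.5)
h=[plane(t,T(*p),.237) for p in((481,178),(481,333))];g=(h[0]+h[1])/2
print(h,(g-P0)@U)
crop(s,270,200,400,295,6,"pics/tray.png")
q=r.sense()["joints"];q[0]-=35;r.move_joints(list(q))
p=P0+U*-.025
r.servo_line(list(p),[180,0,-3.65],speed=.08);r.grab(55)
x=r.sense();print(x["clock"],x["tcp_pos"],x["contact_force"],x["opening"])
E
```

```text
[array([ 0.61705772, -0.26810287,  0.237     ]), array([ 0.53215983, -0.26107304,  0.237     ])] -0.02475396983240031
27.7167 [ 0.57644671 -0.26475147  0.39197332] [ 0.14119132  1.44813975 -0.06955843] 0.017874324307082055
```

View pics/tray.png

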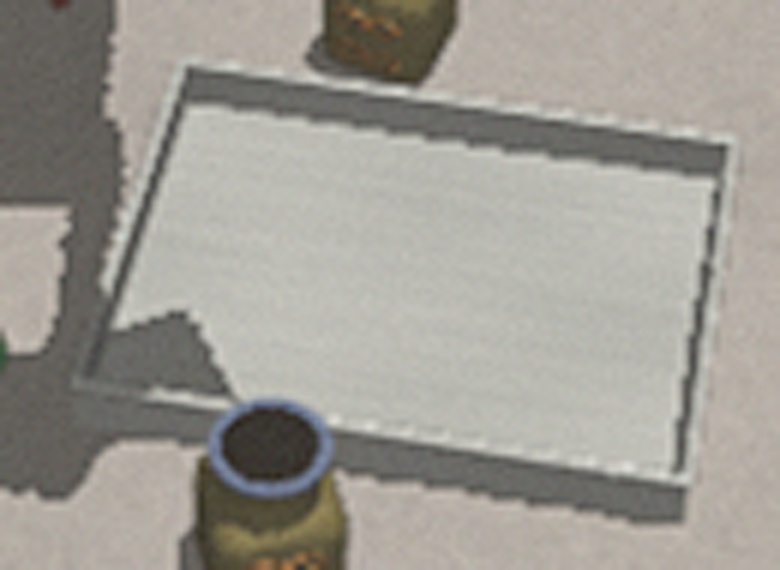

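The sieve is gripped again (17.9 mm), and the tray's rim corners show at crop (187,65), (735,138), (690,485) and (75,382). Now I'll lift.

```bash
python3 - <<'E'
from h import *
s=cam("scene")
C=np.array([plane(s,(270+x/6,200+y/6),.028) for x,y in((187,65),(735,138),(690,485),(75,382))]);print(C.round(3).tolist(),C.mean(0))
p=P0+U*-.025
p[2]=.425;r.servo_line(list(p),[180,0,-3.65],speed=.07);x=r.sense();print(x["clock"],x["tcp_pos"],x["orientation"],x["contact_force"],x["torque"],x["opening"])
p[2]=.49;r.servo_line(list(p),[180,0,-3.65],speed=.12);x=r.sense();print(x["clock"],x["contact_force"])
t=cam("top");s=cam("scene")
crop(s,70,85,270,235,4,"pics/s9.png");crop(s,70,160,270,300,4,"pics/s9b.png")
E
```

```text
[[0.424, 0.088, 0.028], [0.442, 0.362, 0.028], [0.663, 0.346, 0.028], [0.639, 0.068, 0.028]] [0.54198458 0.2160599  0.028     ]
28.3917 [ 0.57644132 -0.26502197  0.42506478] [ 1.79993646e+02 -8.24363146e-03 -3.65535816e+00] [-0.52632385  0.44429143 -7.77417391] [ 0.05244669  0.00960536 -0.0066652 ] 0.0177929382530055
29.0833 [ 0.50738341  0.21249446 -7.78415471]
```

View pics/s9.png

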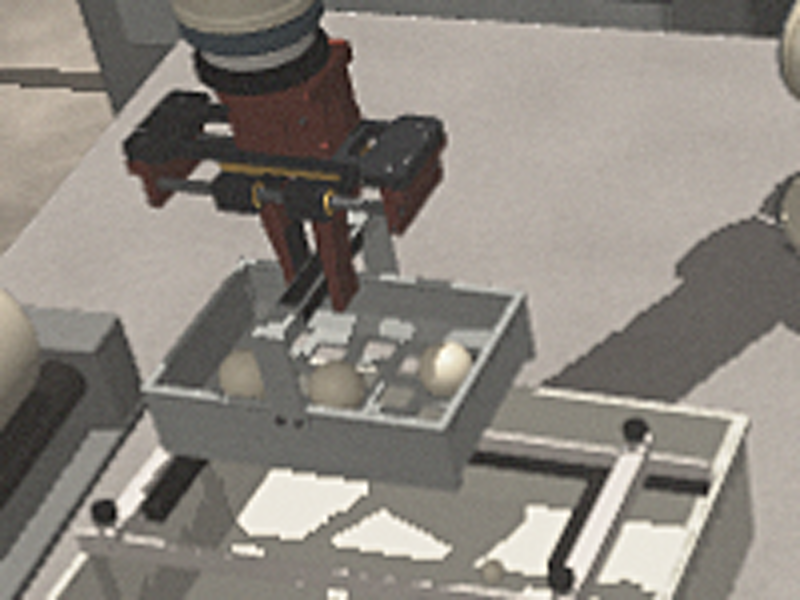

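View pics/s9b.png

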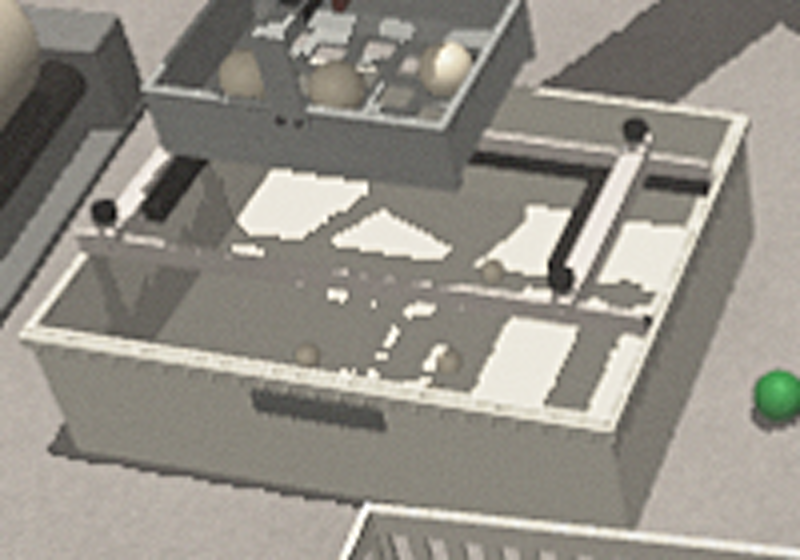

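The sieve is level (about 7.8 N) with three large balls in it, and the small balls are in the tub at crop (306,355), (449,362) and (492,270). The two views put the tray centre at (.538,.2145). I'll carry it there and set it down.

```bash
python3 - <<'E'
from h import *
O=[180,0,-4.8]
r.servo_line([.538,.2145,.49],O,speed=.15);x=r.sense();print(x["clock"],x["tcp_pos"],x["contact_force"])
r.servo_line([.538,.2145,.285],O,speed=.12);x=r.sense();print(x["clock"],x["tcp_pos"],x["contact_force"])
z=.285
while z>.268:
    z-=.0015;r.servo_line([.538,.2145,z],O,speed=.02);x=r.sense();print(round(z,4),x["clock"],x["tcp_pos"][2].round(4),x["contact_force"].round(2))
    if x["contact_force"][2]>-3: break
s=cam("scene");crop(s,250,130,420,300,3.5,"pics/s10.png")
E
```

```text
32.5417 [0.53807156 0.21417307 0.49006131] [-1.06509315  0.34970129 -6.67536242]
34.4 [0.53818309 0.21454975 0.28595911] [-0.10649858  0.02748591 -5.77821739]
0.2835 34.65 0.2836 [ 0.67 -0.77 -7.15]
0.282 34.9 0.2818 [ 0.61  0.07 -6.73]
0.2805 35.15 0.2803 [-0.16 -0.15 -7.03]
0.279 35.4 0.2788 [-0.25 -0.88 -7.81]
0.2775 35.65 0.2773 [ 0.16 -0.8  -6.89]
0.276 35.9 0.2758 [ 0.32 -0.02 -7.34]
0.2745 36.15 0.2743 [-0.42 -0.12 -8.15]
0.273 36.4 0.2728 [-0.09  0.17 -7.22]
0.2715 36.65 0.272 [ 0.72 -0.09 -5.14]
0.27 36.9 0.2719 [-3.83 -1.59  6.7 ]
```

View pics/s10.png

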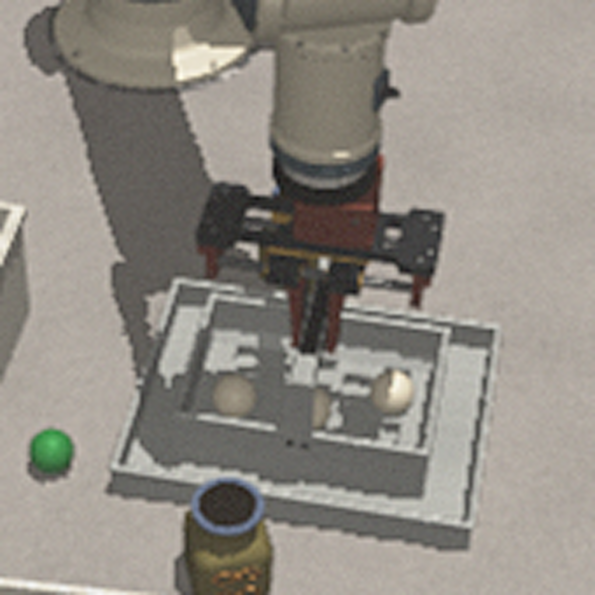

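The sieve is flat on the tray floor, near centred, at z≈.272 as predicted. I'll release, rise and check.

```bash
python3 - <<'E'
from h import *
r.servo_line([.538,.2145,.272],[180,0,-4.8],speed=.03)
r.let_go();r.servo_line([.538,.2145,.40],[180,0,-4.8],speed=.12)
q=r.sense()["joints"];q[0]-=45;r.move_joints(list(q));r.wait(.3)
x=r.sense();print(x["clock"],x["contact_force"],x["opening"])
t=cam("top");s=cam("scene")
crop(t,240,140,345,275,4.4,"pics/t11.png");crop(s,70,150,410,310,2.3,"pics/s11.png");crop(t,360,140,495,245,5.9,"pics/t12.png")
E
```

```text
41.5 [-0.40496684 -0.30717488 -0.14546011] 0.08780603876905113
```

View pics/t11.png

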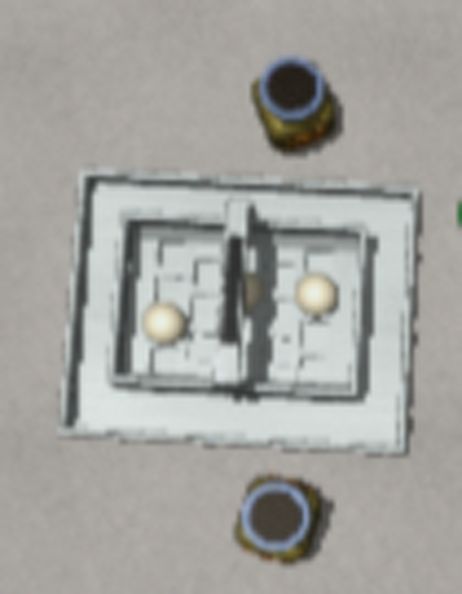

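View pics/s11.png

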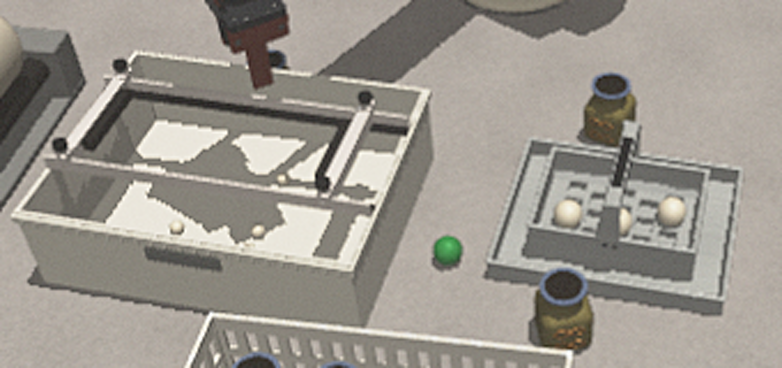

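View pics/t12.png

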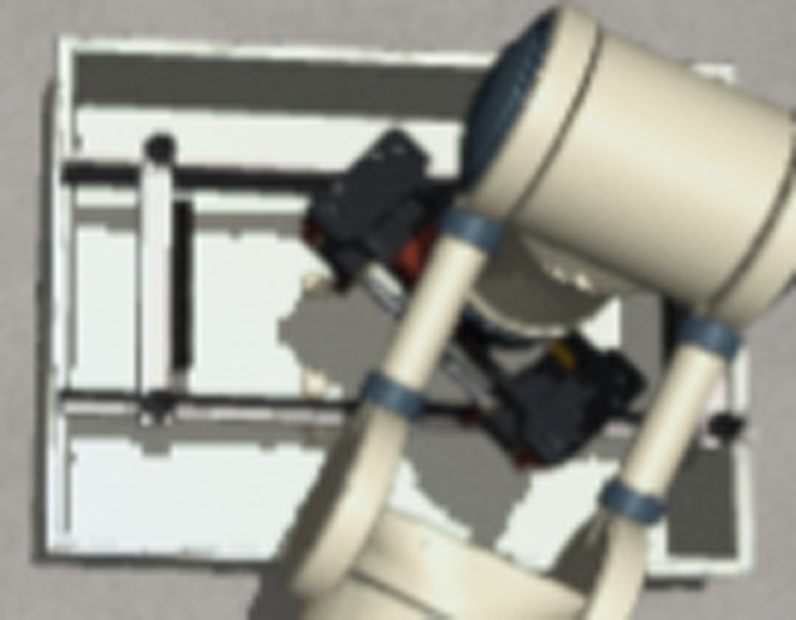

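The sieve stands flat and centred in the tray with three large balls. The flasks are unmoved, the small balls are in the tub, and the arm is clear.

```bash
python3 -c "
from station import r
r.hand_in();print(r.sense()['clock'])"
```

```text
the job is handed in; nothing more can be done
the job is handed in; nothing more can be done
```

The sieve is standing flat in the steel tray with the three large balls in it, and the job was handed in after about 41.5 s on the robot's clock. `hand_in` gave no verdict, so the results below are my own checks.

- **Shaking:** I felt for both stops slowly, then shook the sieve briskly, finishing on the right stop. The slow probes pressed each buffer with about 8 N, and the last three knocks on each stop read about 6.5–8 N. The first three brisk strokes read only 2–4 N, so I pressed deeper on those last three.
- **Small balls:** I let go once on the rails to look into the sieve without the arm in the way, and saw no small ball in it. All five showed up as separate spots on the tub floor. In the last pictures the arm and tub wall hid some of the five.
- **Setting down:** The sieve touched the tray floor at the height I expected, with roughly 15 N contact force. The last views showed it near the middle of the tray.
- **Bystanders:** The two flasks beside the tray looked unmoved in the last views. I did not check the flask by the tub or the mug closely, but the arm stayed above the flasks and away from the mug.
- **Disagreement:** The two cameras differed by about 7 mm in x on the tub and tray positions. I used the average, which is well within the tolerances.

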